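# Shim the rocking serving stand

## Robot

A 6-joint arm with a two-finger parallel gripper is mounted at the origin on a cart in front of the work surface, level with it; the furniture and walls round the work are solid. World frame = base frame: x ahead of the robot, y to its left, z up, the work surface at z = 0. Lengths are in mm, angles in rad, forces in N, time in s.
With the tool pointing down it reaches from about 350 to 775 mm from the base axis. Payload 7.3 kg.
Tool frame: the origin (TCP) lies at the very end of the fingers, on their centre line; the grasp point (between the pads) lies 19 mm behind it; z points along the fingers, y is the line along which they close (so a half turn about z gives the same grasp; the last joint's range is limited). The gripper opens to 92 mm and grips with 3 to 60 N. Pads are 19 mm wide; open, the fingers measure 130 mm over their backs; the gripper's body (75 mm by 190 mm) begins 47 mm behind the grasp point.
Start: joints at [1.2, 0.342, 1.524, -0, 1.275, -0.146], TCP at [117.012, 511.814, 226.741] pointing down, gripper open.
Joint ranges: [-2.53, 2.53], [-0.77, 2.02], [0.04, 2.7], [-1, 4.14], [0.28, 2.66], [-3.11, 3.11]. Speed limits (rad/s): [2.57, 2.57, 3.14, 3.14, 3.14, 3.14].

## Interface

Orientations are given as [roll, pitch, yaw] about the fixed x, y, z axes, in that order (R = Rz(yaw) Ry(pitch) Rx(roll)).
In Python, from plant import get_obs, vision, workorder gives the robot as it stands.
- The arm moves only by the shell command python3 -m pendant 'ROWS' [OPENING]. ROWS is a JSON object of lists of equal length, an entry for each row: "dp": the shift along the tool's x, y, z in m, a list of three; "rotation": the turn, a rotation vector about the tool's x, y, z in rad, a list of three. A call has 1 to 8 rows; each row is the pose to reach, as a shift and turn from the pose commanded when the call began, along the tool's axes at that moment; what a row does not reach only later rows make up. A row lasts 1/8 s, in which the tool goes at most 62.5 mm and 10.7 degrees, less where a joint would pass 70% of its speed; a pose out of reach is approached as far as the arm can. A call with a gripper value outside its range is refused whole. OPENING is the finger opening in m, from 0 to 0.0918, set as the call begins (- or left out, the last holds). The fingers move at their own pace and stop on an object; the grip force is fixed at half the most. Time passes only in rows, so rows that repeat a pose let the fingers close. It gives the time, the measured TCP pose, the force, the opening and the grip force at its end, in the units of the state.
- get_obs(): the state, without advancing time (a new reading comes with each control period).
- vision.capture(name): name is "scene" or "top"; returns a dict with "pixels" (480x640x3 uint8, red, green, blue), "vfov" (degrees; the focal length in pixels is half the picture's height over the tangent of half this angle, whatever the lens; pixels are square), "cx", "cy" (the principal point, pixels), "dist" ([k1, k2, p1, p2, k3] as OpenCV has them; the pictures are not rectified), "pose" (4x4, takes a point from camera to world coordinates). Camera axes: x right, y up, looking along -z (the intrinsics and any distortion apply to the point x, -y, -z); pixel columns grow to the right and rows downward; lengths in mm; the calibration is good to about 2 mm. A picture is of the moment at which its call begins. There is no depth.
- workorder.close_job(): hands the job in; it is judged then, once.
The state is a dict: "time": time; "joint_positions": joint angles; "dq": joint speeds; "tau": joint torques, N m; "tool_pos": TCP position; "tcp_rot": TCP orientation; "contact_force": force on the tool from outside, world axes, zero at the start; "moment": the same for the moment, N m; "grip_width": finger opening in mm; "finger_force": force on a finger pad.
Only numpy, scipy, OpenCV 4.12 (cv2) and the standard library are available. Lean on these libraries where they do the work, as an engineer would, in place of code of your own. Each camera call takes 0.05 s, during which the arm holds its last target. There are 200 camera calls.

## Task

The low wooden stand rocks because its near left foot has seized too short. Slide the flat wooden shim under that foot, then slide the wooden wedge in on top of the flat shim, thin end first, just until it is snug and all four feet carry, without shoving the stand along or lifting it off its other feet. Then press down gently on the top of the stand over that foot to check that it no longer rocks, and leave both shims in place and everything else undisturbed.

Things in the scene. Friction and masses are not known exactly. Their poses are not given: they have to be found in the camera images.
- stand: low wooden stand: slab 200 mm (its x) by 260 mm (its y), 20 mm thick, underside 30 and top 50 mm above the worktop, four rubber feet at x = +-80, y = +-110 mm. Origin at worktop level under its middle; x points away from the robot (turned up to 0.2 rad), y left, z up. 1.3 kg, loose; stands level on three feet and dips at the near left corner if pressed there
- short_foot: the stand's near left foot (x = -80, y = +110 mm), 24 mm across, ball-shaped underside of radius 12 mm. Origin on its axis at the slab's underside (30 mm up); its lowest point hangs 11.5 to 15 mm above the worktop (unknown, differs each time). The slab overhangs its axis by 20 mm at left and front. A snug wedge under it carries a few N; at 7 to 10 N the near right or far left foot begins to lift
- near_right_foot: the stand's near right foot (x = -80, y = -110 mm of the stand), rubber, 24 mm across, 30 mm tall; origin at its lowest point, which rests on the worktop and carries about 7 to 12 N
- far_left_foot: the stand's far left foot (x = +80, y = +110 mm of the stand), rubber, 24 mm across, 30 mm tall; origin at its lowest point, which rests on the worktop and carries about 7 to 12 N
- press_point (a point): point on the top of the slab straight over the short foot, 20 mm in from both edges, 50 mm above the worktop
- flat_shim: flat strip of pale wood, 110 mm (its x) by 30 mm (its y) by 6 mm thick, 30 g, lying loose; origin at the centre of its underside, either end alike
- wedge: wedge of the same wood, 90 mm (its x) by 30 mm, 30 g, loose; underside flat, top slopes evenly from 3 mm thick at the thin end (+x) to 12 mm at the thick end (-x). Origin at the centre of its underside. Slides on the flat shim under 1 N; once it meets the foot the push rises over a few mm: 3 to 5 N is snug, much more lifts the stand. Stays where left. Can be pushed at the thick end
- jar: tall glass storage jar with a wire clip lid, 106 x 94 x 163 mm, heavy, loose on the stand at its far right corner; origin at the centre of its underside. To be left alone
- spice: small spice jar with a red cap, 45 x 45 x 106 mm, loose on the stand near its far edge; origin at the centre of its underside. To be left alone
- mug: white mug with a faint pattern, 87 x 121 x 96 mm, loose behind the shims; origin at the centre of its underside. To be left alone
- lemon: lemon, 71 x 53 x 51 mm, loose in front of the stand; origin at its underside. To be left alone
- timer: round kitchen timer, 67 mm across, 57 mm tall, loose at the back left; origin at the centre of its underside. To be left alone
- salt: salt shaker, 44 mm across, 90 mm tall, loose on the left; origin at the centre of its underside. To be left alone
- tin: short food tin, 75 mm across, 58 mm tall, loose on the left; origin at the centre of its underside. To be left alone
Things that resemble listed ones, but are neither listed nor needed, are in the scene too. What is shaped like the wedge but red or turquoise is not meant.

How it is judged (in metres and radians):
On the way, in this order (a step that is already met when the one before it is completed fails the run):
1. the flat shim lies flat on the worktop under the short foot (x of short_foot in the frame of flat_shim between -0.05 and 0.05 m and y of short_foot in the frame of flat_shim between -0.013 and 0.013 m and height (world z) of flat_shim below 0.003 m and angle between flat_shim's own z axis and vertical below 0.03 rad), for 0.2 s.
2. the wedge is snug between the flat shim and the short foot while the neighbouring feet still carry (contact force between wedge and short_foot above 0.7 N and contact force between wedge and flat_shim above 0.7 N and contact force between the fingers and stand below 0.3 N and contact force between each of near_right_foot, far_left_foot and anything else above 0.7 N), for 0.2 s.
3. the stand's top is pressed down over the short foot and does not dip (contact force between the fingers and stand above 3 N and distance between the grasp point and press_point below 0.06 m and angle between stand's own z axis and vertical below 0.006 rad), for 0.15 s.
At the end, for the whole second after the job is handed in: the flat shim lies on the worktop under the short foot (foot within 50 mm of its middle lengthwise, 14 mm sideways), the wedge lies on it and carries the short foot while the near right and far left feet carry too (over 0.4 N each); the stand is level within 0.006 rad, all at rest (x of short_foot in the frame of flat_shim between -0.05 and 0.05 m and y of short_foot in the frame of flat_shim between -0.014 and 0.014 m and height (world z) of flat_shim below 0.003 m and height (world z) of wedge between 0.004 and 0.009 m and contact force between wedge and short_foot above 0.4 N and contact force between wedge and flat_shim above 0.4 N and angle between stand's own z axis and vertical below 0.006 rad and linear speed of each of stand, wedge below 0.01 m/s and contact force between each of near_right_foot, far_left_foot and anything else above 0.4 N); the robot touches nothing.
It fails at once if the stand is shoved more than 12 mm along (distance of stand from where it was at the start of the episode above 0.012 m).
It fails at once if the stand is tipped more than 0.012 rad (angle between stand's own z axis and vertical above 0.012 rad).
It fails at once if the stand is pressed with more than 40 N (contact force between the fingers and stand above 40 N).
It fails at once if a bystander is moved more than 20 mm (distance of any of jar, spice, mug, lemon, timer, salt, tin from where it was at the start of the episode above 0.02 m).
It also fails if it takes over 72 s, if anything falls off the work surface, if the arm or the gripper's body presses on something with over 40 N, if the wrist force passes 120 N, or if a joint passes its speed limit or range.

## Working session

There is one attempt and no reset: what is moved stays moved. The work goes in short steps, Python scripts to look and compute and a shell command to move; the robot and the scene stay as the last step left them, time stands still between calls to the robot, and variables do not carry over. Pictures are saved under pics/ and viewed, at most 10 in all, crops included, and the job is handed in when it is done.

```bash
mkdir -p pics; ls; python3 - <<'E'
from plant import get_obs, vision
import cv2
print(get_obs())
for n in("scene","top"):
    c=vision.capture(n); cv2.imwrite(f"pics/{n}0.png",c["pixels"][:,:,::-1])
    print(n,c["vfov"],c["cx"],c["cy"],c["dist"],c["pose"])
E
```

```text
pics
{'time': 0.0, 'joint_positions': array([ 1.20000833e+00,  3.42745977e-01,  1.52501126e+00, -1.02778074e-05,
        1.27540610e+00, -1.45983682e-01]), 'dq': array([ 0.00206038,  0.00040457, -0.00093214, -0.00056965, -0.00037834,
       -0.00028943]), 'tau': array([ 1.53106179e-03, -4.31235874e+01, -2.44218135e+01,  7.17500551e-02,
        5.58100606e-02, -1.22924225e-04]), 'tool_pos': array([116.8544444 , 511.41200379, 226.03490981]), 'tcp_rot': array([-3.14003725e+00, -2.18756191e-04,  2.91679117e+00]), 'contact_force': array([ 0.45057191,  0.39470842, -0.28181376]), 'moment': array([-0.02153024, -0.01730702,  0.02309497]), 'finger_force': 0.0, 'grip_width': 91.54189391689293}
scene 42.646616010340516 314.37189706807186 235.49191714445757 [0.02587112 0.         0.         0.         0.        ] [[ 8.22797755e-01  3.49707710e-01 -4.48004880e-01 -9.96434286e+01]
 [-5.68269159e-01  5.18159112e-01 -6.39203643e-01 -5.08707105e+02]
 [ 8.60336858e-03  7.80522679e-01  6.25068260e-01  8.59759587e+02]
 [ 0.00000000e+00  0.00000000e+00  0.00000000e+00  1.00000000e+00]]
top 51.777664615523534 310.3858725576801 231.64970505239012 [-0.0399908  0.         0.         0.         0.       ] [[ 1.32274065e-02  9.98995581e-01 -4.28119678e-02  4.05526149e+02]
 [-9.99876077e-01  1.35803113e-02  7.96281260e-03  2.79213098e+02]
 [ 8.53621445e-03  4.27013350e-02  9.99051415e-01  1.26864839e+03]
 [ 0.00000000e+00  0.00000000e+00  0.00000000e+00  1.00000000e+00]]
```

View pics/scene0.png

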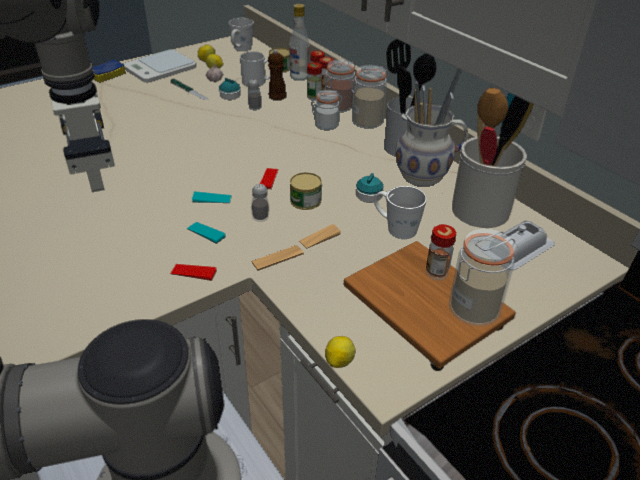

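View pics/top0.png

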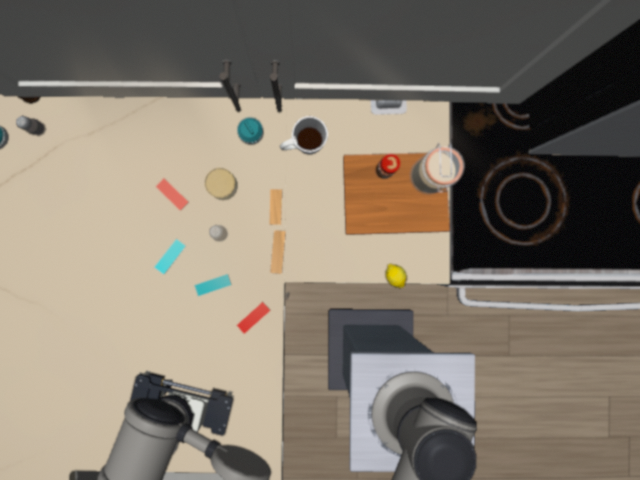

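The top view (image up = +x, right = −y) shows the stand at (397,193). The near-left corner is at about (346,234), with the jar at (440,167) and the lemon at (397,275).

Things that could be taken for the wedge or flat shim:
- Pale-wood pieces: (276,207), shorter, and (278,251), longer.
- Red: (172,194) and (254,317).
- Turquoise: (170,256) and (213,285).

By colour, only the two wooden pieces qualify. I'll measure them and check in a close crop.

```bash
cat > h.py <<'E'
import numpy as np, cv2
from plant import get_obs, vision
def K(c):
    f=240/np.tan(np.radians(c["vfov"]/2)); return np.array([[f,0,c["cx"]],[0,f,c["cy"]],[0,0,1.]])
def ray(c,uv):
    p=cv2.undistortPoints(np.array(uv,float).reshape(-1,1,2),K(c),np.array(c["dist"])).reshape(-1,2)
    d=np.c_[p[:,0],-p[:,1],-np.ones(len(p))]@c["pose"][:3,:3].T
    return c["pose"][:3,3],d
def plane(c,uv,z):
    o,d=ray(c,uv); return (o+d*((z-o[2])/d[:,2])[:,None])[:,:2]
def proj(c,P):
    q=(np.array(P,float).reshape(-1,3)-c["pose"][:3,3])@c["pose"][:3,:3]
    q=q*[1,-1,-1]
    return cv2.projectPoints(q.reshape(-1,1,3),np.zeros(3),np.zeros(3),K(c),np.array(c["dist"]))[0].reshape(-1,2)
def woods(c,lo=(8,70,90),hi=(20,255,255),amin=60):
    hsv=cv2.cvtColor(c["pixels"],cv2.COLOR_RGB2HSV)
    m=cv2.inRange(hsv,lo,hi)
    cs,_=cv2.findContours(m,cv2.RETR_EXTERNAL,cv2.CHAIN_APPROX_NONE)
    return [k for k in cs if cv2.contourArea(k)>amin],hsv
E
python3 - <<'E'
from h import *
for n,pts in(("top",[(276,207),(278,251),(390,215),(250,250)]),("scene",[(320,237),(278,257),(400,310),(230,240)])):
    c=vision.capture(n); cs,h=woods(c)
    for u,v in pts: print(n,u,v,h[v,u])
    for k in cs:
        (cx,cy),_,_=cv2.minAreaRect(k); 
        for z in((6,45) if 0 else (6,)):
            w=plane(c,k.reshape(-1,2),z).astype(np.float32); r=cv2.minAreaRect(w)
            print(n,(round(cx),round(cy)),cv2.contourArea(k),np.round(r[0]),np.round(r[1]),round(r[2],1))
a=vision.capture("top")["pixels"][150:300,180:380]; b=vision.capture("scene")["pixels"][200:300,230:363]
o=np.vstack([cv2.resize(a,(400,300),interpolation=2),cv2.resize(b,(400,300),interpolation=2)])
cv2.imwrite("pics/crop1.png",o[:,:,::-1])
E
```

```text
top 276 207 [ 16 126 209]
top 278 251 [ 16 119 200]
top 390 215 [ 13 172 176]
top 250 250 [ 18  51 207]
top (278, 252) 491.0 [408. 352.] [ 32. 112.] 85.7
top (275, 206) 413.5 [523. 360.] [33. 91.] 88.8
top (220, 182) 590.0 [583. 504.] [77. 73.] 45.9
top (396, 193) 7057.5 [563.  50.] [208. 271.] 2.5
top (444, 166) 198.5 [633. -73.] [96. 91.] 89.8
scene 320 237 [ 17 122 180]
scene 278 257 [ 16 119 174]
scene 400 310 [ 14 169 142]
scene 230 240 [ 22  36 175]
scene (258, 331) 172.0 [267. 192.] [123.  35.] 80.0
scene (277, 257) 462.5 [406. 348.] [ 34. 111.] 85.9
scene (430, 295) 7975.0 [590.  85.] [210. 273.] 2.5
scene (488, 249) 255.5 [795. 116.] [104. 105.] 11.3
scene (320, 236) 392.5 [523. 355.] [99. 39.] 4.6
scene (498, 94) 114.0 [1376.  622.] [104.  46.] 57.1
scene (342, 85) 63.0 [1022.  949.] [59. 54.] 56.4
```

View pics/crop1.png

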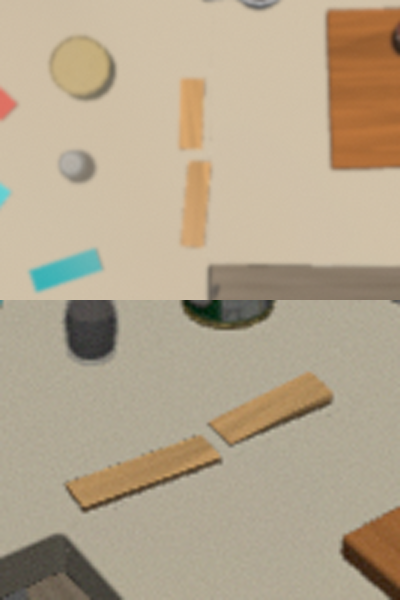

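The crop confirms two pale-wood pieces:
- **Flat shim:** the longer strip, top-view pixel (278,251). Its thickness is uniform.
- **Wedge:** the shorter piece, top-view pixel (276,207). Its thick end is at the far (+x) side and its thin end points at the robot.

Next I'll get the precise geometry.

```bash
python3 - <<'E'
from h import *
def ax(w):
    r=cv2.minAreaRect(w.astype(np.float32)); b=cv2.boxPoints(r); e=max((b[1]-b[0],b[2]-b[1]),key=np.linalg.norm)
    a=np.degrees(np.arctan2(e[1],e[0])); return np.round(r[0],1),round((a+90)%180-90,1) if abs((a+90)%180-90)<60 else round(a%180,1),np.round(b,1).tolist()
for n in("top","scene"):
    c=vision.capture(n); cs,_=woods(c,amin=300)
    for k in cs:
        A=cv2.contourArea(k)
        if A>6000:
            k=cv2.convexHull(k)
            for z in(30,50):
                print(n,"stand",z,*ax(plane(c,k.reshape(-1,2),z)))
        elif A<520: print(n,"piece",*ax(plane(c,k.reshape(-1,2),6)))
E
```

```text
top piece [408.  352.3] -4.3 [[351.29998779296875, 340.6000061035156], [462.3999938964844, 332.29998779296875], [464.79998779296875, 364.1000061035156], [353.70001220703125, 372.3999938964844]]
top piece [523.  360.2] -1.1 [[477.29998779296875, 344.6000061035156], [568.0, 343.0], [568.5999755859375, 375.70001220703125], [477.8999938964844, 377.3999938964844]]
top stand 30 [559.8  54.5] 92.5 [[451.8999938964844, 183.0], [463.5, -82.9000015258789], [667.7999877929688, -74.0], [656.2000122070312, 191.89999389648438]]
top stand 50 [557.4  58.1] 92.5 [[451.1000061035156, 184.60000610351562], [462.6000061035156, -77.0999984741211], [663.5999755859375, -68.30000305175781], [652.0999755859375, 193.3000030517578]]
scene piece [405.9 348.4] -4.5 [[349.5, 335.5], [459.6000061035156, 326.8999938964844], [462.29998779296875, 361.29998779296875], [352.20001220703125, 370.0]]
scene stand 30 [571.  68.] 92.6 [[462.79998779296875, 196.1999969482422], [474.79998779296875, -69.30000305175781], [679.2000122070312, -60.099998474121094], [667.2999877929688, 205.3000030517578]]
scene stand 50 [554.8  54.1] 92.6 [[449.29998779296875, 179.1999969482422], [460.8999938964844, -79.9000015258789], [660.4000244140625, -70.9000015258789], [648.7999877929688, 188.10000610351562]]
scene piece [522.9 354.5] 4.6 [[471.79998779296875, 370.0], [474.8999938964844, 331.1000061035156], [574.0999755859375, 339.1000061035156], [571.0, 377.8999938964844]]
```

```bash
cat >> h.py <<'E'
from scipy.spatial.transform import Rotation as Ro
def go(x,y,z,yawdeg):
    o=get_obs(); R=Ro.from_euler("xyz",o["tcp_rot"])
    dp=R.inv().apply(np.array([x,y,z])-o["tool_pos"])
    T=Ro.from_euler("xyz",[np.pi,0,np.radians(yawdeg)])
    print("at",np.round(o["tool_pos"],1),np.round(np.degrees(o["tcp_rot"]),2),"dp mm",np.round(dp,1),"rotvec",np.round((R.inv()*T).as_rotvec(),4),"F",np.round(o["contact_force"],2),"w",round(o["grip_width"],1),"t",o["time"])
E
python3 -c "
from h import *
go(442,348,80,175.7)"
```

```text
at [117.  511.8 226.6] [-179.99   -0.    167.12] dp mm [-353.3  -87.2  146.7] rotvec [-1.000e-04 -0.000e+00 -1.498e-01] F [-0.96 -0.23 -1.24] w 91.9 t 0.4
```

```bash
python3 -m pendant '{"dp":[[-0.05,-0.012,0.02],[-0.1,-0.025,0.04],[-0.15,-0.037,0.06],[-0.2,-0.05,0.08],[-0.25,-0.062,0.1],[-0.3,-0.075,0.12],[-0.353,-0.087,0.146],[-0.353,-0.087,0.146]],"rotation":[[0,0,-0.03],[0,0,-0.06],[0,0,-0.09],[0,0,-0.12],[0,0,-0.15],[0,0,-0.15],[0,0,-0.15],[0,0,-0.15]]}' 0.06; python3 -c "
from h import *
go(442,348,2,175.7)
c=vision.capture('top');cv2.imwrite('pics/t2.png',cv2.resize(c['pixels'][150:300,180:380],(800,600))[:,:,::-1])"
```

```text
time: 1.4
tool_pos: [443.9, 345.8, 78.6]
tcp_rot: [-3.14, -0.002, 3.062]
contact_force: [-0.7, 0.9, 0.1]
grip_width: 60.4
finger_force: 0.0
at [443.9 345.8  78.6] [-1.7989e+02 -1.1000e-01  1.7545e+02] dp mm [ 1.9  2.2 76.6] rotvec [-0.0019 -0.0019 -0.0044] F [-0.73  0.88  0.07] w 60.4 t 1.4
```

View pics/t2.png

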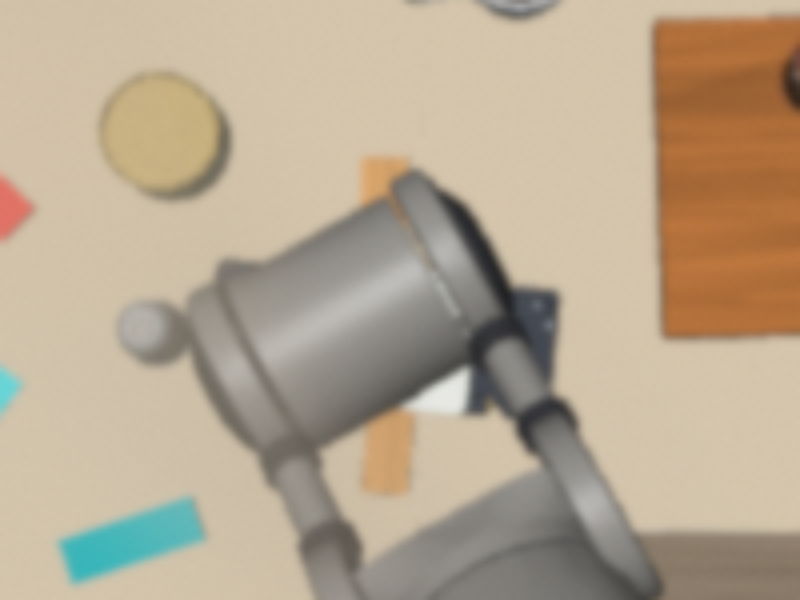

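The arm hides the fingers here. The shim's near end is visible at crop (385,490), and the salt shaker is at crop (150,330). I'll check clearance to the 190 mm gripper body before descending.

```bash
python3 -c "
from h import *
c=vision.capture('top')
print(plane(c,[(218,232)],90),plane(c,[(220,183)],58),plane(c,[(397,275)],25))"
```

```text
[[452.20270594 490.15513565]] [[574.22119891 493.602078  ]] [[352.64243814  49.98866963]]
```

```bash
python3 -m pendant '{"dp":[[0,0.001,0.03],[0.001,0.002,0.05],[0.002,0.002,0.065],[0.002,0.002,0.07],[0.002,0.002,0.07]],"rotation":[[0,0,-0.004],[0,0,-0.004],[0,0,-0.004],[0,0,-0.004],[0,0,-0.004]]}' 0.06; python3 -c "
from h import *
go(442,348,2,175.7)"
```

```text
time: 2.12
tool_pos: [439.8, 350.9, 11.1]
tcp_rot: [3.141, 0.0, 3.071]
contact_force: [0.1, -1.4, -0.3]
grip_width: 60.1
finger_force: 0.0
at [439.8 350.9  11.1] [1.7998e+02 2.0000e-02 1.7598e+02] dp mm [-2.4 -2.7  9.1] rotvec [0.0004 0.0004 0.0048] F [ 0.1  -1.41 -0.29] w 60.1 t 2.125
```

```bash
python3 -m pendant '{"dp":[[-0.001,-0.002,0.006],[-0.002,-0.0025,0.009],[-0.002,-0.0025,0.009],[-0.002,-0.0025,0.009]],"rotation":[[0,0,0.004],[0,0,0.004],[0,0,0.004],[0,0,0.004]]}' 0.06; python3 -m pendant '{"dp":[[0,0,0],[0,0,0],[0,0,0],[0,0,0],[0,0,0],[0,0,0]],"rotation":[[0,0,0],[0,0,0],[0,0,0],[0,0,0],[0,0,0],[0,0,0]]}' 0.01; python3 -c "
from h import *
go(442,348,30,175.7)"
```

```text
time: 2.62
tool_pos: [441.8, 347.8, 1.8]
tcp_rot: [3.141, 0.0, 3.067]
contact_force: [0.8, 0.1, 0.2]
grip_width: 59.9
finger_force: 0.0
time: 3.38
tool_pos: [441.7, 347.8, 1.8]
tcp_rot: [3.142, -0.0, 3.067]
contact_force: [-0.4, 0.5, 0.1]
grip_width: 29.2
finger_force: 30.0
at [441.7 347.8   1.8] [180.    -0.   175.72] dp mm [ -0.3   0.2 -28.2] rotvec [ 0.0001 -0.      0.0003] F [-0.45  0.53  0.06] w 29.2 t 3.375
```

```bash
python3 -m pendant '{"dp":[[0,0,-0.015],[0,0,-0.03],[0,0,-0.035],[-0.005,0.01,-0.035],[-0.01,0.02,-0.035],[-0.015,0.03,-0.035],[-0.02,0.048,-0.035],[-0.02,0.048,-0.035]],"rotation":[[0,0,0],[0,0,-0.1],[0,0,-0.25],[0,0,-0.4],[0,0,-0.55],[0,0,-0.7],[0,0,-0.85],[0,0,-0.85]]}'; python3 -c "
from h import *
go(465.5,298,37,272.5)"
```

```text
time: 4.38
tool_pos: [465.7, 395.1, 37.6]
tcp_rot: [-3.141, 0.002, -2.367]
contact_force: [-0.1, -0.8, -0.5]
grip_width: 29.1
finger_force: 30.0
at [465.7 395.1  37.6] [-1.7998e+02  1.1000e-01 -1.3561e+02] dp mm [ 68.1 -69.2   0.5] rotvec [-0.001   0.0016 -0.8397] F [-0.12 -0.84 -0.51] w 29.1 t 4.375
```

```bash
python3 -m pendant '{"dp":[[0.01,-0.01,0],[0.022,-0.022,0],[0.034,-0.034,0],[0.046,-0.046,0],[0.058,-0.058,0],[0.068,-0.069,0],[0.068,-0.069,0],[0.068,-0.069,0]],"rotation":[[0,0,-0.14],[0,0,-0.28],[0,0,-0.42],[0,0,-0.56],[0,0,-0.7],[0,0,-0.84],[0,0,-0.84],[0,0,-0.84]]}'; python3 - <<'E'
from h import *
go(465.5,298,2,272.5)
c=vision.capture("top");s=vision.capture("scene")
o=np.hstack([cv2.resize(c['pixels'][150:300,250:400],(400,400)),cv2.resize(s['pixels'][190:340,250:400],(400,400))])
cv2.imwrite("pics/t3.png",o[:,:,::-1])
E
```

```text
time: 5.38
tool_pos: [465.0, 297.5, 37.1]
tcp_rot: [-3.141, 0.0, -1.531]
contact_force: [0.1, 0.9, -1.1]
grip_width: 29.4
finger_force: 30.0
at [465.  297.5  37.1] [-1.7998e+02  2.0000e-02 -8.7700e+01] dp mm [-0.5 -0.5 35.1] rotvec [-0.0004  0.0004 -0.0035] F [ 0.14  0.89 -1.06] w 29.4 t 5.375
```

View pics/t3.png

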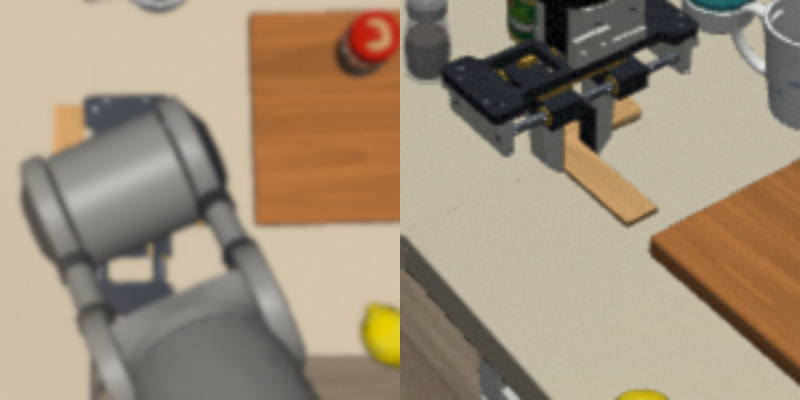

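The gripper holds the shim horizontally, its free end pointing at the stand's near-left corner (right half, tip at about (640,212), corner at (655,245)). I'll lower it and measure alignment from the scene view.

```bash
python3 -m pendant '{"dp":[[0,0,0.015],[0,0,0.03],[0,0,0.035],[0,0,0.035]],"rotation":[[0,0,0],[0,0,0],[0,0,0],[0,0,0]]}'; python3 - <<'E'
from h import *
c=vision.capture("scene"); cs,_=woods(c,amin=100)
for k in cs:
    w=plane(c,k.reshape(-1,2),6); 
    m=w[w[:,1]<284]
    if 400<w[:,0].mean()<530 and len(m)>5:
        print("n",len(m))
        for a in range(200,290,8):
            q=m[(m[:,1]>=a)&(m[:,1]<a+8)]
            if len(q): print(a+4,np.round([q[:,0].min(),q[:,0].max()],1))
E
```

```text
time: 5.98
tool_pos: [463.6, 297.0, 1.5]
tcp_rot: [3.139, -0.001, -1.526]
contact_force: [-4.7, -2.4, 9.1]
grip_width: 29.4
finger_force: 30.0
```

```bash
python3 -m pendant '{"dp":[[0,0,-0.0006],[0,0,-0.0006]],"rotation":[[0,0,0],[0,0,0]]}'; python3 - <<'E'
from h import *
c=vision.capture("scene"); cs,_=woods(c,amin=50)
for k in cs:
    w=plane(c,k.reshape(-1,2),6); print(w.min(0).round(),w.max(0).round())
    if w[:,1].min()<230 and w[:,1].max()<330:
        for a in range(196,300,8):
            q=w[(w[:,1]>=a)&(w[:,1]<a+8)]
            if len(q): print(a+4,np.round([q[:,0].min(),q[:,0].max()],1))
E
```

```text
time: 6.28
tool_pos: [464.9, 297.4, 1.8]
tcp_rot: [3.141, -0.0, -1.526]
contact_force: [0.0, -1.2, -0.6]
grip_width: 29.4
finger_force: 30.0
[694. 151.] [717. 180.]
[448. -56.] [701. 318.]
200 [481.2 689.4]
208 [452.5 690. ]
216 [451.  689.7]
224 [451.1 688.5]
232 [449.5 482.2]
240 [449.6 480.8]
248 [449.7 479.2]
256 [449.8 481.1]
264 [448.2 479.7]
272 [448.2 479.9]
280 [448.3 480.1]
288 [448.4 480.4]
296 [453.8 478.8]
[745.  63.] [850. 171.]
[1329.  564.] [1418.  672.]
[989. 918.] [1059.  996.]
```

```bash
python3 -m pendant '{"dp":[[0.006,0,0],[0.014,0,0],[0.022,0,0],[0.03,0,0],[0.038,0,0],[0.045,0,0],[0.05,0,0],[0.05,0,0]],"rotation":[[0,0,0],[0,0,0],[0,0,0],[0,0,0],[0,0,0],[0,0,0],[0,0,0],[0,0,0]]}'; python3 -m pendant '{"dp":[[0.006,0,0],[0.012,0,0],[0.018,0,0],[0.024,0,0],[0.0305,0,0],[0.0305,0,0],[0.0305,0,0]],"rotation":[[0,0,0],[0,0,0],[0,0,0],[0,0,0],[0,0,0],[0,0,0],[0,0,0]]}'
```

```text
time: 7.32
tool_pos: [467.3, 247.1, 2.4]
tcp_rot: [-3.142, 0.0, -1.527]
contact_force: [-0.3, -0.5, -0.1]
grip_width: 29.3
finger_force: 30.0
time: 8.2
tool_pos: [468.6, 217.0, 2.4]
tcp_rot: [-3.141, 0.0, -1.526]
contact_force: [0.1, -0.2, 0.2]
grip_width: 29.2
finger_force: 30.0
```

```bash
python3 -m pendant '{"dp":[[0,0,0],[0,0,0],[0,0,0],[0,0,-0.03],[0,0,-0.08],[-0.05,0,-0.1],[-0.1,0,-0.1],[-0.1,0,-0.1]],"rotation":[[0,0,0],[0,0,0],[0,0,0],[0,0,0],[0,0,0],[0,0,0.1],[0,0,0.2],[0,0,0.2]]}' 0.06; python3 - <<'E'
from h import *
go(545,357,90,179.5)
c=vision.capture("scene"); cs,_=woods(c,amin=100)
s=c
cv2.imwrite("pics/t4.png",cv2.resize(s['pixels'][190:340,250:450],(800,600))[:,:,::-1])
E
```

```text
time: 9.2
tool_pos: [463.6, 319.7, 102.6]
tcp_rot: [-3.141, 0.001, -1.723]
contact_force: [0.1, -0.0, -0.6]
grip_width: 60.2
finger_force: 0.0
at [463.6 319.7 102.6] [-1.7994e+02  8.0000e-02 -9.8730e+01] dp mm [-49.2 -74.7  12.7] rotvec [2.0000e-04 1.9000e-03 1.4272e+00] F [ 0.1  -0.04 -0.58] w 60.2 t 9.2
```

View pics/t4.png

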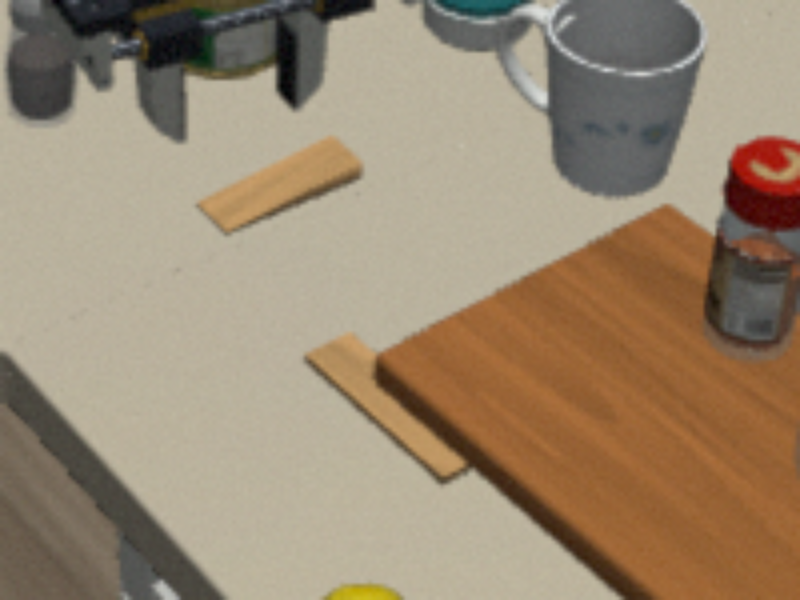

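The shim lies flat with its inner end under the slab. Its near corner is at crop (442,480), its outer-left corner at (305,355), and the slab corner at (378,360). I'll check those against the calibration.

```bash
python3 - <<'E'
from h import *
c=vision.capture("scene")
f=lambda u,v:(250+(u+.5)/4-.5,190+(v+.5)/4-.5)
print("shim near-in, near-out (z0)",plane(c,[f(442,480),f(305,357)],0).round(1).tolist(),"far-out z6",plane(c,[f(350,334)],6).round(1).tolist())
print("slab NL top",plane(c,[f(378,360)],50).round(1),"bottom",plane(c,[f(378,382)],30).round(1))
k=[k for k in woods(c,amin=150)[0] if 100<plane(c,k[0],6)[0,1]-250<150]
print(len(k))
print("wedge corners thin L,thin R(z0), thickfar z12",plane(c,[f(197,207),f(228,234)],1).round(1).tolist(),plane(c,[f(333,138),f(362,163)],12).round(1).tolist())
E
```

```text
shim near-in, near-out (z0) [[459.2, 130.9], [455.1, 239.8]] far-out z6 [[480.6, 235.8]]
slab NL top [[450.8 174.8]] bottom [[454.9 179. ]]
1
wedge corners thin L,thin R(z0), thickfar z12 [[475.7, 371.5], [476.8, 342.7]] [[566.0, 368.6], [566.0, 341.1]]
```

The shim sits within about 3 mm laterally and about 27 mm lengthwise of the foot, which is inside tolerance. Next is the wedge, gripped near its thick end.

```bash
python3 -c "
from h import *
go(553,356.3,60,178.7)"; python3 -m pendant '{"dp":[[0,-0.02,0],[-0.01,-0.04,0],[-0.02,-0.06,0],[-0.03,-0.083,0],[-0.05,-0.083,0],[-0.05,-0.083,0],[-0.05,-0.083,0.02],[-0.05,-0.083,0.04]],"rotation":[[0,0,0.16],[0,0,0.34],[0,0,0.52],[0,0,0.7],[0,0,0.88],[0,0,1.06],[0,0,1.24],[0,0,1.413]]}' 0.06; python3 -c "
from h import *
go(553,356.3,2,178.7)"
```

```text
at [463.6 316.8 102. ] [ 1.7997e+02 -4.0000e-02 -9.8790e+01] dp mm [-52.7 -82.4  41.9] rotvec [-0.0000e+00 -1.0000e-03  1.4401e+00] F [-0.77 -0.5  -0.19] w 60.1 t 9.3
time: 10.3
tool_pos: [554.1, 351.7, 61.6]
tcp_rot: [-3.141, -0.001, 3.137]
contact_force: [0.6, 0.3, -0.4]
grip_width: 59.9
finger_force: 0.0
at [554.1 351.7  61.6] [-1.7997e+02 -3.0000e-02  1.7974e+02] dp mm [ 1.1  4.7 59.6] rotvec [-0.0005 -0.0005  0.0182] F [ 0.6   0.29 -0.41] w 59.9 t 10.3
```

```bash
python3 -m pendant '{"dp":[[0,0.002,0.02],[0,0.002,0.035],[0,0.002,0.045],[0,0.002,0.045],[0,0.002,0.045]],"rotation":[[0,0,0.02],[0,0,0.027],[0,0,0.027],[0,0,0.027],[0,0,0.027]]}' 0.06; python3 -c "
from h import *
go(553,356.3,2,178.7)"
```

```text
time: 10.92
tool_pos: [554.3, 355.6, 18.0]
tcp_rot: [3.141, 0.001, 3.117]
contact_force: [-0.2, 0.3, -0.2]
grip_width: 59.6
finger_force: 0.0
at [554.3 355.6  18. ] [1.7996e+02 6.0000e-02 1.7861e+02] dp mm [ 1.3  0.7 16. ] rotvec [ 0.0006  0.0011 -0.0015] F [-0.17  0.28 -0.19] w 59.6 t 10.925
```

```bash
python3 -m pendant '{"dp":[[0.001,0.001,0.008],[0.001,0.001,0.0155],[0.001,0.001,0.0155],[0.001,0.001,0.0155]],"rotation":[[0,0,0],[0,0,0],[0,0,0],[0,0,0]]}' 0.06;  python3 -m pendant '{"dp":[[0,0,0],[0,0,0],[0,0,0],[0,0,0],[0,0,0],[0,0,0]],"rotation":[[0,0,0],[0,0,0],[0,0,0],[0,0,0],[0,0,0],[0,0,0]]}' 0.01;python3 -c "
from h import *
go(465.6,290,40,272.5)"
```

```text
time: 11.42
tool_pos: [552.9, 356.4, 1.8]
tcp_rot: [-3.142, -0.0, 3.117]
contact_force: [0.1, -1.0, 0.7]
grip_width: 60.0
finger_force: 0.0
time: 12.18
tool_pos: [552.9, 356.4, 1.9]
tcp_rot: [3.141, 0.0, 3.117]
contact_force: [0.6, -0.8, -0.1]
grip_width: 29.2
finger_force: 30.0
at [552.9 356.4   1.9] [1.7999e+02 1.0000e-02 1.7858e+02] dp mm [ 85.6 -68.5 -38.1] rotvec [-0.0000e+00  3.0000e-04 -1.6392e+00] F [ 0.55 -0.79 -0.09] w 29.2 t 12.175
```

```bash
python3 -m pendant '{"dp":[[0,0,-0.015],[0,0,-0.03],[0.01,-0.01,-0.038],[0.025,-0.02,-0.038],[0.04,-0.03,-0.038],[0.055,-0.04,-0.038],[0.07,-0.055,-0.038],[0.086,-0.068,-0.038]],"rotation":[[0,0,0],[0,0,-0.15],[0,0,-0.32],[0,0,-0.49],[0,0,-0.66],[0,0,-0.83],[0,0,-1.0],[0,0,-1.15]]}'; python3 -m pendant '{"dp":[[0,0,0],[0,0,0],[0,0,0],[0,0,0],[0,0,0],[0,0,0]],"rotation":[[0,0,-0.15],[0,0,-0.3],[0,0,-0.489],[0,0,-0.489],[0,0,-0.489],[0,0,-0.489]]}'; python3 -c "
from h import *
go(465.4,290,8.6,272.5)"
```

```text
time: 13.18
tool_pos: [465.1, 290.3, 40.9]
tcp_rot: [-3.141, 0.001, -2.011]
contact_force: [-0.8, 0.6, -0.5]
grip_width: 29.4
finger_force: 30.0
time: 13.92
tool_pos: [465.3, 290.6, 40.0]
tcp_rot: [-3.141, 0.0, -1.529]
contact_force: [-0.1, -0.0, -0.3]
grip_width: 29.3
finger_force: 30.0
at [465.3 290.6  40. ] [-1.7999e+02  1.0000e-02 -8.7630e+01] dp mm [ 0.6 -0.1 31.4] rotvec [-0.0002  0.0002 -0.0022] F [-0.15 -0.05 -0.26] w 29.3 t 13.925
```

```bash
python3 -m pendant '{"dp":[[0,0,0.015],[0,0,0.028],[0,0,0.0314],[0,0,0.0314],[0.008,0,0.0314],[0.016,0,0.0314],[0.024,0,0.0314],[0.032,0,0.0314]],"rotation":[[0,0,0],[0,0,0],[0,0,0],[0,0,0],[0,0,0],[0,0,0],[0,0,0],[0,0,0]]}'; python3 -m pendant '{"dp":[[0.008,0,0],[0.016,0,0],[0.024,0,0],[0.032,0,0],[0.032,0,0.0004],[0.032,0,0.0006],[0.032,0,0.0006]],"rotation":[[0,0,0],[0,0,0],[0,0,0],[0,0,0],[0,0,0],[0,0,0],[0,0,0]]}'; python3 - <<'E'
from h import *
go(467.8,226,8,272.5)
s=vision.capture("scene")
cv2.imwrite("pics/t5.png",cv2.resize(s['pixels'][220:320,290:423],(800,600))[:,:,::-1])
E
```

```text
time: 14.92
tool_pos: [466.7, 257.9, 8.6]
tcp_rot: [-3.141, 0.0, -1.528]
contact_force: [-0.3, -0.4, -1.1]
grip_width: 29.4
finger_force: 30.0
time: 15.8
tool_pos: [468.0, 226.8, 7.9]
tcp_rot: [-3.141, 0.0, -1.527]
contact_force: [-0.8, -1.5, -0.5]
grip_width: 29.0
finger_force: 30.0
at [468.  226.8   7.9] [-1.7999e+02  1.0000e-02 -8.7490e+01] dp mm [ 0.8  0.3 -0.1] rotvec [-0.0002  0.0001  0.0001] F [-0.81 -1.47 -0.45] w 29.0 t 15.8
```

View pics/t5.png

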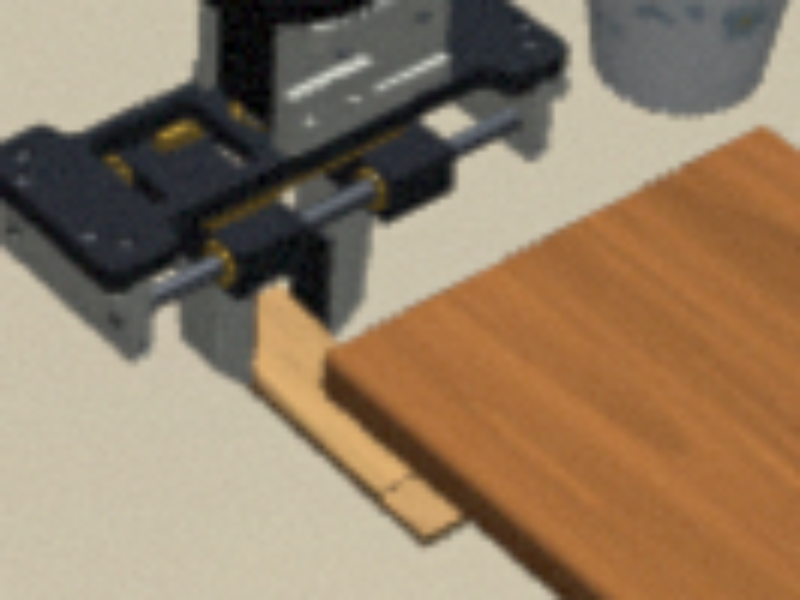

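The wedge lies square on the shim, tip at about (385,495), partly under the slab. I'll release it, back off, close the fingers and push on the thick end.

```bash
python3 -m pendant '{"dp":[[0,0,0],[0,0,0],[0,0,-0.02],[0,0,-0.04],[-0.02,0,-0.04],[-0.035,0,-0.04],[-0.035,0,-0.04],[-0.035,0,-0.04]],"rotation":[[0,0,0],[0,0,0],[0,0,0],[0,0,0],[0,0,0],[0,0,0],[0,0,0],[0,0,0]]}' 0.045; python3 -m pendant '{"dp":[[0,0,0],[0,0,0],[0,0,0],[0,0,0.015],[0,0,0.03],[0,0,0.0375],[0,0,0.0375],[0,0,0.0375]],"rotation":[[0,0,0],[0,0,0],[0,0,0],[0,0,0],[0,0,0],[0,0,0],[0,0,0],[0,0,0]]}' 0.0;  python3 -m pendant '{"dp":[[0.003,0,0],[0.006,0,0],[0.009,0,0],[0.012,0,0],[0.012,0,0]],"rotation":[[0,0,0],[0,0,0],[0,0,0],[0,0,0],[0,0,0]]}'; python3 - <<'E'
from h import *
for i in range(6): o=get_obs(); print(np.round(o["contact_force"],2)); vision.capture("top")
E
```

```text
time: 16.85
tool_pos: [465.9, 261.6, 47.1]
tcp_rot: [3.14, -0.001, -1.527]
contact_force: [-0.6, -0.1, 0.9]
grip_width: 44.5
finger_force: 0.0
time: 17.85
tool_pos: [466.7, 261.7, 10.5]
tcp_rot: [-3.141, 0.0, -1.527]
contact_force: [0.4, 0.0, -0.5]
grip_width: 0.5
finger_force: 0.0
time: 18.48
tool_pos: [467.0, 249.3, 10.4]
tcp_rot: [-3.142, 0.0, -1.528]
contact_force: [0.3, 0.0, 0.5]
grip_width: 0.5
finger_force: 0.0
[0.3  0.05 0.46]
[ 0.36 -0.17  0.24]
[ 0.39  0.34 -0.06]
[ 0.41  0.53 -0.09]
[ 0.12 -1.37 -0.32]
[0.76 0.72 0.01]
```

```bash
cat > f.py <<'E'
from h import *
F=[]
for i in range(8): F.append(get_obs()["contact_force"]); vision.capture("scene")
print("meanF",np.mean(F,0).round(2),get_obs()["tool_pos"].round(1))
E
python3 -m pendant '{"dp":[[0.003,0,0],[0.006,0,0],[0.009,0,0],[0.012,0,0],[0.014,0,0],[0.014,0,0]],"rotation":[[0,0,0],[0,0,0],[0,0,0],[0,0,0],[0,0,0],[0,0,0]]}'; python3 f.py; python3 -m pendant '{"dp":[[0.001,0,0],[0.002,0,0],[0.003,0,0],[0.003,0,0]],"rotation":[[0,0,0],[0,0,0],[0,0,0],[0,0,0]]}'; python3 f.py
```

```text
time: 19.52
tool_pos: [467.6, 235.4, 10.3]
tcp_rot: [3.142, 0.0, -1.528]
contact_force: [-0.1, 0.4, 0.0]
grip_width: 0.6
finger_force: 0.0
meanF [ 0.35 -0.24 -0.2 ] [467.6 235.7  10.3]
time: 20.42
tool_pos: [467.7, 232.5, 10.3]
tcp_rot: [3.142, 0.0, -1.528]
contact_force: [-0.4, -0.1, -1.1]
grip_width: 0.4
finger_force: 0.0
meanF [-0.1   0.15 -0.48] [467.7 232.6  10.3]
```

```bash
for i in 1; do python3 -m pendant '{"dp":[[0.001,0,0],[0.002,0,0],[0.003,0,0],[0.003,0,0],[0.003,0,0]],"rotation":[[0,0,0],[0,0,0],[0,0,0],[0,0,0],[0,0,0]]}'|sed -n 2p; done; python3 f.py;  python3 -m pendant '{"dp":[[0.001,0,0],[0.002,0,0],[0.002,0,0]],"rotation":[[0,0,0],[0,0,0],[0,0,0]]}'|sed -n 2p; python3 f.py
```

```text
tool_pos: [467.9, 229.6, 10.3]
meanF [-0.15  0.01  0.23] [467.9 229.6  10.3]
tool_pos: [468.0, 227.5, 10.4]
meanF [0.02 0.19 0.05] [467.9 227.6  10.3]
```

```bash
python3 - <<'E'
from h import *
s=vision.capture("scene")
cv2.imwrite("pics/t6.png",cv2.resize(s['pixels'][220:320,290:423],(800,600))[:,:,::-1])
E
```

```text
(no output)
```

View pics/t6.png

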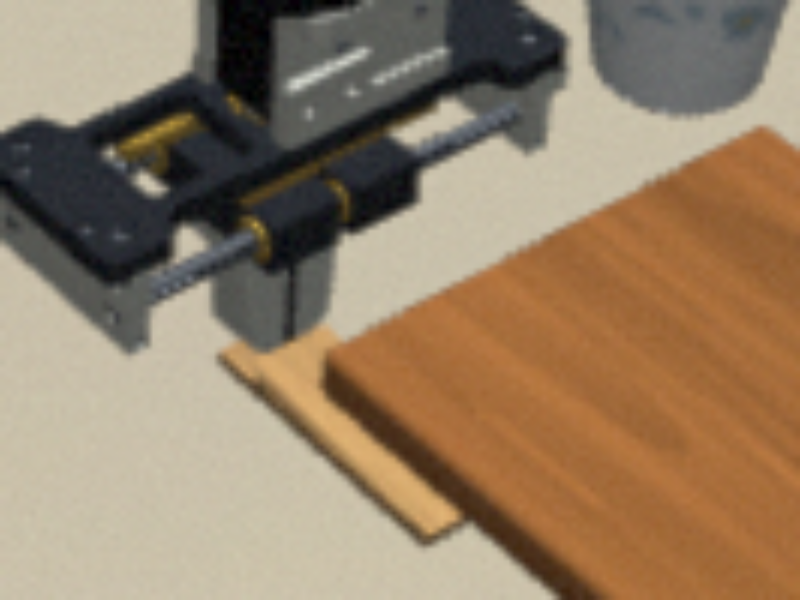

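The wedge is being pushed by its thick end at (262,365), its tip now level with the inner end of the shim. I'll continue in 2 mm steps.

```bash
python3 -m pendant '{"dp":[[0.001,0,0],[0.002,0,0],[0.002,0,0]],"rotation":[[0,0,0],[0,0,0],[0,0,0]]}'|sed -n 2p; python3 f.py;  python3 -m pendant '{"dp":[[0.001,0,0],[0.002,0,0],[0.002,0,0]],"rotation":[[0,0,0],[0,0,0],[0,0,0]]}'|sed -n 2p; python3 f.py
```

```text
tool_pos: [468.0, 225.5, 10.3]
meanF [-0.32  0.37 -0.13] [468.  225.6  10.3]
tool_pos: [468.1, 223.5, 10.3]
meanF [0.29 0.14 0.09] [468.1 223.6  10.3]
```

```bash
python3 -m pendant '{"dp":[[0.001,0,0],[0.002,0,0],[0.002,0,0]],"rotation":[[0,0,0],[0,0,0],[0,0,0]]}'|sed -n 2p; python3 f.py;  python3 -m pendant '{"dp":[[0.001,0,0],[0.002,0,0],[0.002,0,0]],"rotation":[[0,0,0],[0,0,0],[0,0,0]]}'|sed -n 2p; python3 f.py
```

```text
tool_pos: [468.2, 221.5, 10.3]
meanF [-0.14  0.07 -0.08] [468.2 221.6  10.3]
tool_pos: [468.3, 219.5, 10.4]
meanF [ 0.22 -0.01 -0.04] [468.3 219.6  10.3]
```

```bash
sed -i 's/range(8)/range(5)/' f.py; python3 -m pendant '{"dp":[[0.001,0,0],[0.002,0,0],[0.002,0,0]],"rotation":[[0,0,0],[0,0,0],[0,0,0]]}'|sed -n 2p; python3 f.py;  python3 -m pendant '{"dp":[[0.001,0,0],[0.002,0,0],[0.002,0,0]],"rotation":[[0,0,0],[0,0,0],[0,0,0]]}'|sed -n 2p; python3 f.py
```

```text
tool_pos: [468.4, 217.6, 10.3]
meanF [-0.02  1.57 -0.5 ] [468.4 217.6  10.3]
tool_pos: [468.5, 215.7, 10.3]
meanF [-0.43  3.81 -0.77] [468.5 215.7  10.3]
```

The push has reached 3.8 N, so the wedge is snug. I'll retreat and then press over the foot.

```bash
python3 -m pendant '{"dp":[[-0.004,0,0],[-0.012,0,0],[-0.016,0,-0.02],[-0.016,0,-0.05],[-0.016,0,-0.07],[0.02,0,-0.07],[0.0545,0,-0.07],[0.0545,0,-0.07]],"rotation":[[0,0,0],[0,0,0],[0,0,0],[0,0,0],[0,0,0],[0,0,0],[0,0,0],[0,0,0]]}'; python3 f.py; python3 -m pendant '{"dp":[[0,0,0.01],[0,0,0.02],[0,0,0.026],[0,0,0.028],[0,0,0.028]],"rotation":[[0,0,0],[0,0,0],[0,0,0],[0,0,0],[0,0,0]]}'; python3 f.py
```

```text
time: 28.02
tool_pos: [470.8, 159.7, 80.4]
tcp_rot: [3.141, -0.0, -1.53]
contact_force: [0.3, 0.2, -0.0]
grip_width: 0.4
finger_force: 0.0
meanF [0.05 0.35 0.27] [470.8 162.   80.3]
time: 28.9
tool_pos: [470.8, 161.1, 52.2]
tcp_rot: [3.141, 0.0, -1.527]
contact_force: [0.1, 0.1, 0.3]
grip_width: 0.3
finger_force: 0.0
meanF [ 0.08 -0.03 -0.23] [471.  161.2  52.6]
```

```bash
python3 -m pendant '{"dp":[[0,0,0.001],[0,0,0.002],[0,0,0.002]],"rotation":[[0,0,0],[0,0,0],[0,0,0]]}'; python3 f.py; python3 -m pendant '{"dp":[[0,0,0.0005],[0,0,0.0008],[0,0,0.0008]],"rotation":[[0,0,0],[0,0,0],[0,0,0]]}'; python3 f.py
```

```text
time: 29.52
tool_pos: [470.8, 161.1, 50.2]
tcp_rot: [3.141, 0.0, -1.527]
contact_force: [-0.2, 0.6, 0.4]
grip_width: 0.3
finger_force: 0.0
meanF [-0.01 -0.17  0.25] [470.8 161.1  50.3]
time: 30.15
tool_pos: [470.9, 161.2, 49.9]
tcp_rot: [-3.141, 0.0, -1.527]
contact_force: [-1.3, 0.2, 5.3]
grip_width: 0.4
finger_force: 2.5
meanF [-1.32 -0.33  5.17] [470.9 161.2  49.9]
```

```bash
python3 -m pendant '{"dp":[[0,0,0.0002],[0,0,0.0002],[0,0,0.0002]],"rotation":[[0,0,0],[0,0,0],[0,0,0]]}'|sed -n 4p; python3 -m pendant '{"dp":[[0,0,-0.01],[0,0,-0.04],[0,0,-0.08],[-0.04,0,-0.12],[-0.09,0,-0.12],[-0.13,0,-0.12],[-0.13,0,-0.12]],"rotation":[[0,0,0],[0,0,0],[0,0,0],[0,0,0],[0,0,0],[0,0,0],[0,0,0]]}'; python3 - <<'E'
from h import *
s=vision.capture("scene")
cv2.imwrite("pics/t7.png",cv2.resize(s['pixels'][190:340,270:470],(800,600))[:,:,::-1])
E
```

```text
contact_force: [-1.2, -0.9, 6.3]
time: 31.65
tool_pos: [464.7, 293.2, 169.6]
tcp_rot: [-3.141, 0.001, -1.524]
contact_force: [0.1, 0.1, -0.7]
grip_width: 0.8
finger_force: 0.0
```

View pics/t7.png

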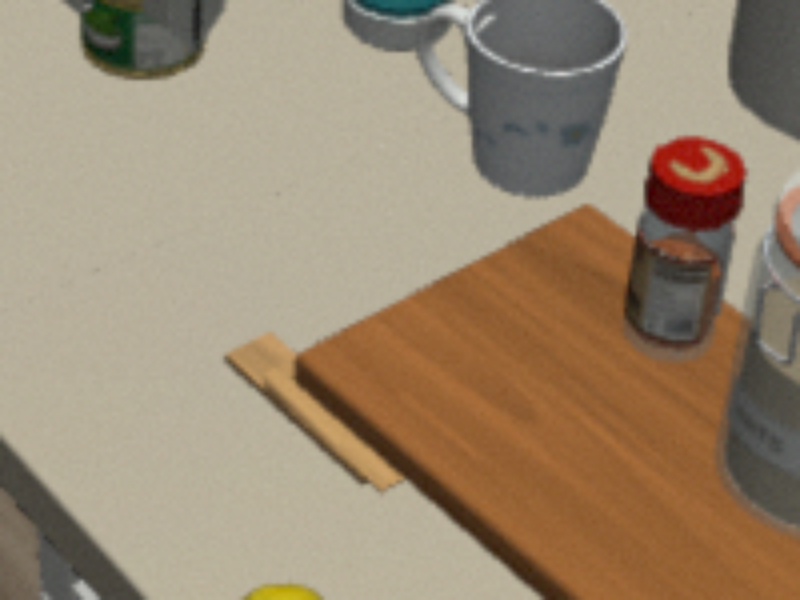

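The stand has not moved: its corner is at (298,360) against the shifted original. The wedge sits on the shim from (268,380) to (390,488), its tip 14 mm past the shim end as expected, and nothing else was disturbed.

```bash
python3 -c "
from plant import workorder
print(workorder.close_job())"
```

```text
the job is handed in; nothing more can be done
None
```

I slid the flat shim and then the wedge under the short foot, stopped at a 3.8 N push and pressed over the foot with about 6 N; the stand held without dipping, nothing else looked disturbed, and the job is handed in (the hand-in gave no verdict).

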